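# Scoop deburring stones from the parts drawer into the tumbler

### The arm

A 6-joint arm with a two-finger parallel gripper is mounted at the origin on the work surface. World frame = base frame: x ahead of the robot, y to its left, z up, the work surface at z = 0. Lengths are in m, angles in degrees, forces in N, time in s.
With the tool pointing down it reaches from about 0.275 to 0.75 m from the base axis. Payload 10.2 kg.
Tool frame: the origin (TCP) lies on the front face of the gripper's body, between the roots of the fingers; the fingertips stand 64 mm ahead of it and the grasp point (between the pads) lies 45 mm ahead of it; z points along the fingers, y is the direction in which the jaws open and shut (so a half turn about z gives the same grasp; the last joint's range is limited). The gripper opens to 88 mm and grips with 3 to 60 N. Pads are 18 mm wide; open, the fingers measure 123 mm over their backs; the gripper's body (75 mm by 187 mm) begins 45 mm behind the grasp point.
Start: joints at [-83.159, 17.928, 85.812, -0, 76.261, -12.8], TCP at [0.176, -0.494, 0.303] pointing down, gripper open.
Joint ranges: [-168.41, 168.41], [-55.51, 124.54], [10.69, 146.95], [-70.63, 250.63], [1, 178], [-165.06, 165.06]. Speed limits (degrees/s): [136.94, 136.94, 172.46, 180, 180, 180].

### API

Orientations are given as a 3x3 rotation matrix whose columns are the frame's x, y, z axes.
In Python, from bench import arm gives the robot as it stands. Calls block until the motion is done:
- arm.movep(position, orientation): joint-space move of the TCP to a pose.
- arm.move_straight(position, rot=None, max_speed=0.15): straight line of the TCP; rot=None keeps the orientation; max_speed is the mean speed in m/s.
- arm.move_j(angles): joint-space move.
- arm.command_gripper(opening): finger opening in m; the grip force is fixed at half the most; returns when the fingers have stopped.
- arm.dwell(seconds).
- arm.ik(position, orientation): joint angles nearest the present ones, or None.
- arm.get_obs(): the state.
- arm.capture(name): name is "side" or "top" or "wrist"; returns (picture, depth): 480x640x3 uint8, red, green, blue; 480x640 float32, m along the optical axis (not along the pixel's ray), 0 where there is no reading.
- arm.camera_info(name): a dict with "camera_matrix" (3x3 intrinsics, pixels), "dist" ([k1, k2, p1, p2, k3] as OpenCV has them; the pictures are not rectified), "view" (4x4, takes a point from world to camera coordinates). Camera axes: x right, y up, looking along -z (the intrinsics and any distortion apply to the point x, -y, -z); pixel columns grow to the right and rows downward; lengths in m; the calibration is good to about 2 mm. A picture is of the moment at which its call begins: read the wrist's pose just before it. camera_info takes no time and is no camera call; for the wrist camera it gives the pose at the moment of the call.
A pose or a line that the arm cannot do raises arm.Unreachable and nothing moves.
- arm.job_done(): hands the job in, once; it reports no verdict.
The state is a dict: "t": time; "qpos": joint angles; "qvel": joint speeds; "joint_efforts": joint torques, N m; "position": TCP position; "orientation": TCP orientation; "wrist_force": force on the tool from outside, world axes, zero at the start; "moment": the same for the moment, N m; "grip_width": finger opening in m.
Only numpy, scipy, OpenCV 4.12 (cv2) and the standard library are available. Lean on these libraries where they do the work, as an engineer would, in place of code of your own. Each camera call takes 0.05 s, during which the arm holds its last target. There are 200 camera calls.

### The job

Charge the small tumbler for the next batch of blade fittings: pull the cabinet's upper right drawer (as you face the drawers), left ajar, fully out to its stop, scoop up some of the ceramic stones in it with the hand scoop and tip them into the tumbler's bowl, so that at least three end up in the bowl. Use the scoop, not the fingers, on the stones, and spill none: any that you do not transfer stay in the drawer. Then lay the scoop back down on the bench the right way up and let go, leaving the oil bottle, the hone and the spare wheel where they are.

Things in the scene. Friction and masses are not known exactly. Their poses are not given: they have to be found in the camera images.
- cabinet_front (a point): small grey steel parts cabinet with blue drawer fronts, fixed to the bench: 220 deep (x), 300 wide (y), 128 high, two columns of two drawers with like bar handles. This point: centre of the front face's lower edge, at the bench. Drawers face and pull out along its -x. Only the upper right drawer (on its -y side) opens, the other fronts are fixed
- drawer (a joint): how far the upper right drawer is pulled out, m: 0 shut, 0.188 at its stop (full extension: the whole inside is then clear of the cabinet). It starts 64 to 70 mm open, slides stiffly, with about 16 N either way, and stays where it is left (pushing hard inside it can slide it back in)
- drawer_bar (a point): middle of that drawer's bar handle: a level round bar 11 mm thick, 70 long (along the cabinet's y), 35 mm in front of the drawer's face (29 mm of free space between), 98 mm above the bench, 30 below the cabinet's top; two thin posts near its ends. Moves with the drawer. The bar of the fixed drawer below is farther back, 42 mm above the bench
- drawer_floor (a point): centre of that drawer's inside floor (upper surface, 76 mm above the bench), axes as cabinet_front's; moves with the drawer; 138.5 mm behind (+x of) the bar. Inside 175 (x, from -87.5 to +87.5) by 116 (y), 42 deep; walls 4 mm thick; the 12 mm front panel stands outside the -x wall, its top 45 mm above this floor
- stone0: ceramic deburring stone 1 of 6, all alike: a hard pale grey pellet with round ends, 20 mm thick, 28 long, 17 g, smooth: slides off a metal slope of 15 degrees or so. Origin at its centre, x along it. Starts lying on the drawer's floor, in its rear half
- stone1: ceramic deburring stone 2 of 6, all alike: a hard pale grey pellet with round ends, 20 mm thick, 28 long, 17 g, smooth: slides off a metal slope of 15 degrees or so. Origin at its centre, x along it. Starts lying on the drawer's floor, in its rear half
- stone2: ceramic deburring stone 3 of 6, all alike: a hard pale grey pellet with round ends, 20 mm thick, 28 long, 17 g, smooth: slides off a metal slope of 15 degrees or so. Origin at its centre, x along it. Starts lying on the drawer's floor, in its rear half
- stone3: ceramic deburring stone 4 of 6, all alike: a hard pale grey pellet with round ends, 20 mm thick, 28 long, 17 g, smooth: slides off a metal slope of 15 degrees or so. Origin at its centre, x along it. Starts lying on the drawer's floor, in its rear half
- stone4: ceramic deburring stone 5 of 6, all alike: a hard pale grey pellet with round ends, 20 mm thick, 28 long, 17 g, smooth: slides off a metal slope of 15 degrees or so. Origin at its centre, x along it. Starts lying on the drawer's floor, in its rear half
- stone5: ceramic deburring stone 6 of 6, all alike: a hard pale grey pellet with round ends, 20 mm thick, 28 long, 17 g, smooth: slides off a metal slope of 15 degrees or so. Origin at its centre, x along it. Starts lying on the drawer's floor, in its rear half
- scoop: loose aluminium hand scoop, 0.12 to 0.2 kg, right way up on the bench. Origin: underside of the floor, mid-bowl; x to the open mouth, z up. Bowl x -37 (back wall) to +40 (lip); 68 mm wide inside, 76 outside; walls 36 high at the back, sloping down to the mouth; floor 2 mm. Straight flat-sided black handle, 16 wide (y), 20 thick, rises backwards at 30 degrees, from x -46, z 32 to x -121, z 75 (mm)
- scoop_grip (a point): centre of the scoop's handle, where to grip it: 88 mm behind the scoop's origin (-x) and 56 mm above its underside; axes as the scoop's. Squeeze the 16 mm flat sides (along the scoop's y)
- scoop_lip (a point): middle of the scoop's front lip, at its underside, 40 mm ahead of the scoop's origin; axes as the scoop's
- tumbler: small vibratory tumbler fixed to the bench: grey motor base and an open black round bowl, 190 mm across, rim 145 mm above the bench. Origin: centre of its underside. Nothing to operate
- bowl_floor (a point): centre of the tumbler bowl's inside floor, 66 mm above the bench; the bowl's inside is about 65 mm in radius at the floor and 89 at the rim. A round centre boss, 24 mm in radius at its foot and 10 at its top, with a screw end on it, stands here, up to 126 mm above the bench (below the rim)
- bowl_rim (a point): centre of the bowl's mouth, level with the rim, 145 mm above the bench
- oil: bystander: loose white oil bottle, 44 mm thick, 125 high; origin centre of its underside
- hone: bystander: loose dark grey sharpening hone, a block 100 x 40 x 20 mm lying flat; origin centre of its underside
- wheel: bystander: loose spare grinding wheel lying flat, 75 mm across, 10 thick, with a 16 mm hole; origin centre of its underside

How it is judged (in metres and radians):
On the way, in this order (a step that is already met when the one before it is completed fails the run):
1. the drawer is pulled out to its stop (value of joint drawer above 0.178 m), for 0.2 s.
2. at least one stone is carried in the scoop's bowl, lifted clear of the drawer (((x of stone0 in the frame of scoop between -0.036 and 0.042 m and y of stone0 in the frame of scoop between -0.036 and 0.036 m and z of stone0 in the frame of scoop between 0 and 0.045 m and height (world z) of stone0 above 0.135 m) or (x of stone1 in the frame of scoop between -0.036 and 0.042 m and y of stone1 in the frame of scoop between -0.036 and 0.036 m and z of stone1 in the frame of scoop between 0 and 0.045 m and height (world z) of stone1 above 0.135 m) or (x of stone2 in the frame of scoop between -0.036 and 0.042 m and y of stone2 in the frame of scoop between -0.036 and 0.036 m and z of stone2 in the frame of scoop between 0 and 0.045 m and height (world z) of stone2 above 0.135 m) or (x of stone3 in the frame of scoop between -0.036 and 0.042 m and y of stone3 in the frame of scoop between -0.036 and 0.036 m and z of stone3 in the frame of scoop between 0 and 0.045 m and height (world z) of stone3 above 0.135 m) or (x of stone4 in the frame of scoop between -0.036 and 0.042 m and y of stone4 in the frame of scoop between -0.036 and 0.036 m and z of stone4 in the frame of scoop between 0 and 0.045 m and height (world z) of stone4 above 0.135 m) or (x of stone5 in the frame of scoop between -0.036 and 0.042 m and y of stone5 in the frame of scoop between -0.036 and 0.036 m and z of stone5 in the frame of scoop between 0 and 0.045 m and height (world z) of stone5 above 0.135 m))), for 0.2 s.
At the end, for the whole second after the job is handed in: At least three stones lie in the tumbler's bowl (centre within 90 mm of its axis, below the rim), every other stone in the drawer, and the scoop rests on the bench on its flat floor (within 10 mm, tilted under 0.15 rad), all at rest. The drawer may be open or shut (((horizontal distance between stone1 and bowl_floor below 0.09 m and horizontal distance between stone0 and bowl_floor below 0.09 m and horizontal distance between any of stone2, stone3, stone4, stone5 and bowl_floor below 0.09 m) or (horizontal distance between stone2 and bowl_floor below 0.09 m and horizontal distance between any of stone0, stone1 and bowl_floor below 0.09 m and horizontal distance between any of stone3, stone4, stone5 and bowl_floor below 0.09 m) or (horizontal distance between stone3 and bowl_floor below 0.09 m and horizontal distance between any of stone0, stone1, stone2 and bowl_floor below 0.09 m and horizontal distance between any of stone4, stone5 and bowl_floor below 0.09 m) or (horizontal distance between stone4 and bowl_floor below 0.09 m and horizontal distance between any of stone0, stone1, stone2, stone3 and bowl_floor below 0.09 m and horizontal distance between stone5 and bowl_floor below 0.09 m)) and ((horizontal distance between stone0 and bowl_floor below 0.09 m and height (world z) of stone0 between 0.066 and 0.145 m) or (x of stone0 in the frame of drawer_floor between -0.088 and 0.088 m and y of stone0 in the frame of drawer_floor between -0.058 and 0.058 m and z of stone0 in the frame of drawer_floor between 0 and 0.045 m)) and ((horizontal distance between stone1 and bowl_floor below 0.09 m and height (world z) of stone1 between 0.066 and 0.145 m) or (x of stone1 in the frame of drawer_floor between -0.088 and 0.088 m and y of stone1 in the frame of drawer_floor between -0.058 and 0.058 m and z of stone1 in the frame of drawer_floor between 0 and 0.045 m)) and ((horizontal distance between stone2 and bowl_floor below 0.09 m and height (world z) of stone2 between 0.066 and 0.145 m) or (x of stone2 in the frame of drawer_floor between -0.088 and 0.088 m and y of stone2 in the frame of drawer_floor between -0.058 and 0.058 m and z of stone2 in the frame of drawer_floor between 0 and 0.045 m)) and ((horizontal distance between stone3 and bowl_floor below 0.09 m and height (world z) of stone3 between 0.066 and 0.145 m) or (x of stone3 in the frame of drawer_floor between -0.088 and 0.088 m and y of stone3 in the frame of drawer_floor between -0.058 and 0.058 m and z of stone3 in the frame of drawer_floor between 0 and 0.045 m)) and ((horizontal distance between stone4 and bowl_floor below 0.09 m and height (world z) of stone4 between 0.066 and 0.145 m) or (x of stone4 in the frame of drawer_floor between -0.088 and 0.088 m and y of stone4 in the frame of drawer_floor between -0.058 and 0.058 m and z of stone4 in the frame of drawer_floor between 0 and 0.045 m)) and ((horizontal distance between stone5 and bowl_floor below 0.09 m and height (world z) of stone5 between 0.066 and 0.145 m) or (x of stone5 in the frame of drawer_floor between -0.088 and 0.088 m and y of stone5 in the frame of drawer_floor between -0.058 and 0.058 m and z of stone5 in the frame of drawer_floor between 0 and 0.045 m)) and height (world z) of scoop below 0.01 m and angle between scoop's own z axis and vertical below 0.15 rad and linear speed of scoop below 0.02 m/s and linear speed of each of stone0, stone1, stone2, stone3, stone4, stone5 below 0.03 m/s); the robot touches nothing.
It fails at once if the fingers touch a stone (over 1 N) (contact force between the fingers and stone0 above 1 N or contact force between the fingers and stone1 above 1 N or contact force between the fingers and stone2 above 1 N or contact force between the fingers and stone3 above 1 N or contact force between the fingers and stone4 above 1 N or contact force between the fingers and stone5 above 1 N).
It fails at once if the oil bottle, the hone or the spare wheel is moved by over 30 mm or the bottle tipped (distance of any of oil, hone, wheel from where it was at the start of the episode above 0.03 m or angle between oil's own z axis and vertical above 0.5 rad).
It also fails if it takes over 72 s, if anything falls off the work surface, if the arm or the gripper's body presses on something with over 40 N, if the wrist force passes 120 N, or if a joint passes its speed limit or range.

## Working session

There is one attempt and no reset: what is moved stays moved. The work goes in short steps, each a Python script; the robot and the scene stay as the last script left them, time stands still between calls to the robot, and variables do not carry over. Pictures are saved under pics/ and viewed, about 8 in all and at most 12, crops included, and the job is handed in when it is done.

```bash
ls; mkdir -p pics; cat > h.py <<'E'
import numpy as np, cv2
from bench import arm
def shot(name,tag):
    info=arm.camera_info(name); im,d=arm.capture(name)
    cv2.imwrite(f'pics/{tag}.png',im[:,:,::-1]); np.savez(f'pics/{tag}.npz',d=d,im=im,K=info['camera_matrix'],dist=info['dist'],V=info['view'])
def world(tag,pts,z=None):
    """pixel -> world, by depth (median 3x3) or by plane z"""
    f=np.load(f'pics/{tag}.npz'); V=f['V'];K=f['K'];out=[]
    R=V[:3,:3];c=-R.T@V[:3,3]
    for u,v in pts:
        n=cv2.undistortPoints(np.array([[[u,v]]],float),K,f['dist'])[0,0]
        r=R.T@np.array([n[0],-n[1],-1])
        if z is None:
            p=f['d'][int(v)-1:int(v)+2,int(u)-1:int(u)+2]; s=np.median(p)
        else: s=(z-c[2])/r[2]
        out.append(c+s*r)
    return np.array(out)
def pix(tag,P):
    f=np.load(f'pics/{tag}.npz');V=f['V'];q=(V[:3,:3]@np.asarray(P,float).T).T+V[:3,3]
    q=q*[1,-1,-1]; return cv2.projectPoints(q.reshape(-1,1,3),np.zeros(3),np.zeros(3),f['K'],f['dist'])[0][:,0]
E
python3 - <<'E'
from h import *
np.set_printoptions(precision=4,suppress=True)
shot('top','top0');shot('side','side0')
for n in('top','side'):
    V=arm.camera_info(n)['view'];print(n,-V[:3,:3].T@V[:3,3]);print(V[:3,:3])
print(arm.get_obs())
E
```

```text
pics
top [0.4044 0.0062 1.4688]
[[ 0.0273 -0.9996 -0.0058]
 [ 0.9904  0.0262  0.1359]
 [-0.1357 -0.0095  0.9907]]
side [0.1049 0.7395 0.813 ]
[[-0.8289 -0.5591  0.017 ]
 [ 0.3553 -0.5028  0.788 ]
 [-0.432   0.6592  0.6155]]
{'t': 0.1, 'qpos': array([-83.1606,  17.9562,  85.8486,   0.0008,  76.2587, -12.7991]), 'qvel': array([-0.1153, -0.1094, -0.0949,  0.1487,  0.0412, -0.0512]), 'joint_efforts': array([  0.0024, -40.2817, -25.264 ,   0.0695,   0.0343,  -0.0001]), 'position': array([ 0.1764, -0.4943,  0.3022]), 'orientation': array([[ 0.9418,  0.3361, -0.0001],
       [ 0.3361, -0.9418,  0.0011],
       [ 0.0003, -0.0011, -1.    ]]), 'wrist_force': array([0.7921, 0.14  , 0.3535]), 'moment': array([-0.0197,  0.0317, -0.0106]), 'grip_width': 0.08798060600041735}
```

View pics/top0.png

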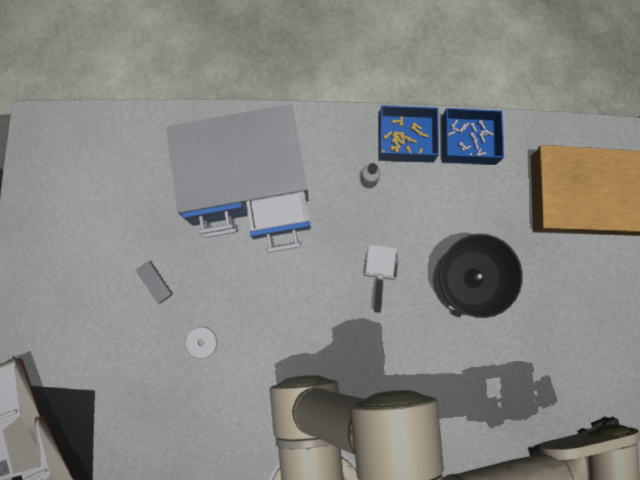

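View pics/side0.png

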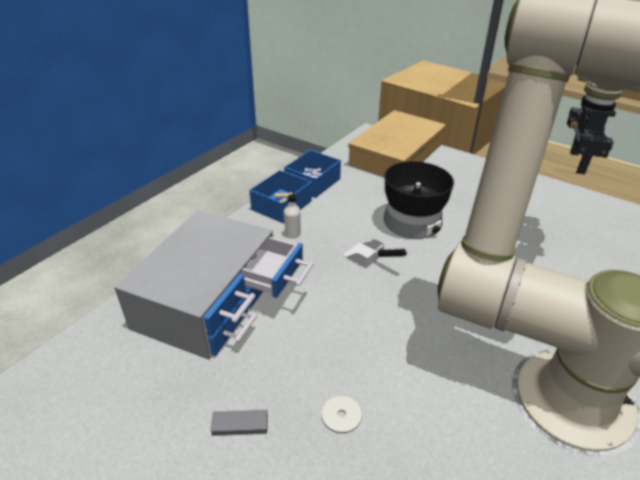

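```bash
python3 - <<'E'
from h import *
np.set_printoptions(precision=4,suppress=True)
im=cv2.imread('pics/top0.png')
a=cv2.resize(im[180:280,230:330],None,fx=4,fy=4,interpolation=cv2.INTER_CUBIC)
b=cv2.resize(im[230:330,330:430],None,fx=4,fy=4,interpolation=cv2.INTER_CUBIC)
cv2.imwrite('pics/c0.png',np.hstack([a,b]))
c=world('top0',[(167,126),(293,104),(307,190),(180,212)],.128);print(c)
for i in range(4):print(np.linalg.norm(c[i]-c[i-1]))
print('bar',world('top0',[(268,249),(300,245)],.1035))
print('rim c',world('top0',[(480,276),(437,276),(522,276),(480,234),(480,318)],.145))
print('oil/hone/wheel',world('top0',[(370,176)],.1),world('top0',[(154,282)],.02),world('top0',[(201,342)],.01))
print('bins',world('top0',[(378,160),(438,162)],.05))
E
```

```text
[[0.8563 0.3715 0.128 ]
 [0.9143 0.0791 0.128 ]
 [0.7103 0.0405 0.128 ]
 [0.653  0.3266 0.128 ]]
0.2082008101732505
0.29806005158406146
0.2075907300328183
0.2917552717518222
bar [[0.5772 0.1255 0.1035]
 [0.5882 0.0533 0.1035]]
rim c [[ 0.5241 -0.3468  0.145 ]
 [ 0.522  -0.2504  0.145 ]
 [ 0.5261 -0.4431  0.145 ]
 [ 0.6179 -0.3476  0.145 ]
 [ 0.4317 -0.3468  0.145 ]]
oil/hone/wheel [[ 0.7538 -0.1033  0.1   ]] [[0.4998 0.4068 0.02  ]] [[0.3602 0.2868 0.01  ]]
bins [[ 0.8069 -0.1262  0.05  ]
 [ 0.8068 -0.2722  0.05  ]]
```

View pics/c0.png

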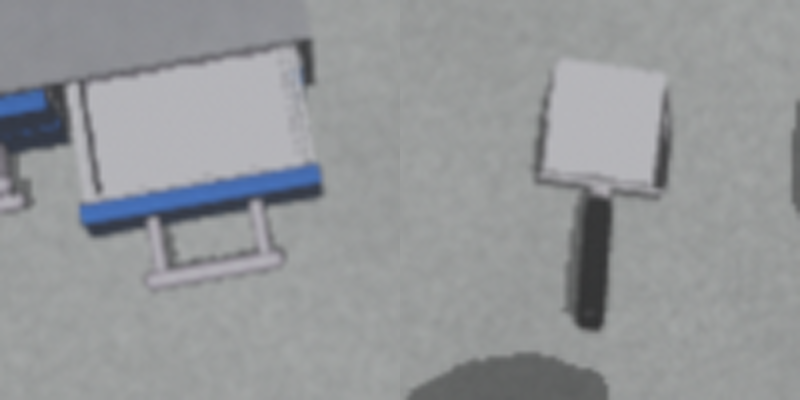

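```bash
cat >> h.py <<'E'
np.set_printoptions(precision=4,suppress=True)
def down(yaw):
    c,s=np.cos(np.radians(yaw)),np.sin(np.radians(yaw)); return np.array([[-s,c,0],[c,s,0],[0,0,-1.]])
E
python3 - <<'E'
from h import *
for s in(0,180):print(arm.ik([.5827,.0894,.33],down(11+s)),arm.ik([.464,.066,.143],down(11+s)))
print('scoop lip',world('top0',[(369,245),(396.75,248)],.002),'back',world('top0',[(365,275.75),(395,279.25)],.036),'hs',world('top0',[(379.2,278.7)],.042),'he',world('top0',[(377,312)],.084))
q=[arm.ik([.5827,.0894,.33],down(11+s)) for s in (0,180)]
q0=arm.get_obs()['qpos'];q=min([a for a in q if a is not None],key=lambda a:abs(a[5]-q0[5]))
arm.move_j(q);o=arm.get_obs();print(o['t'],o['position'],o['qpos'])
shot('wrist','w1')
E
```

```text
[ -2.6554  25.2919  71.2824  -0.      83.4257 -13.6554] [ -6.2725  22.6146 106.2076  -0.      51.1778 -17.2725]
None [ -6.2725  22.6146 106.2076  -0.      51.1778 162.7275]
scoop lip [[ 0.6063 -0.111   0.002 ]
 [ 0.6007 -0.1789  0.002 ]] back [[ 0.5281 -0.1     0.036 ]
 [ 0.5216 -0.1712  0.036 ]] hs [[ 0.5215 -0.1331  0.042 ]] he [[ 0.4421 -0.1253  0.084 ]]
2.625 [0.5828 0.0886 0.3299] [ -2.7276  25.2943  71.2877  -0.0061  83.4241 -13.6552]
```

View pics/w1.png

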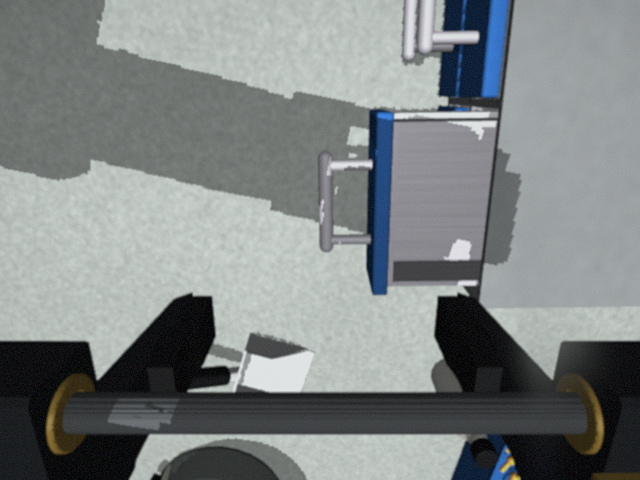

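```bash
python3 - <<'E'
from h import *
b=world('w1',[(325.5,157),(326.5,246)],.1)
print(b,b.mean(0),np.degrees(np.arctan2(*(b[0]-b[1])[:2])), np.linalg.norm(b[0]-b[1]), world('w1',[(325.5,157),(326.5,246)]))
p=world('w1',[(392,116),(392,285)],.121);print(p,np.degrees(np.arctan2(*(p[0]-p[1])[:2])))
E
```

```text
[[0.5774 0.1281 0.1   ]
 [0.5916 0.0586 0.1   ]] [0.5845 0.0933 0.1   ] -11.594553089403295 0.07089217955473787 [[0.5773 0.1285 0.103 ]
 [0.5913 0.06   0.1039]]
[[0.6157 0.1666 0.121 ]
 [0.6459 0.0443 0.121 ]] -13.880904663007394
```

```bash
python3 - <<'E'
from h import *
a=11.5;d=np.array([np.cos(np.radians(a)),np.sin(np.radians(a)),0]);R=down(a)
b=np.array([.584,.0925,.143])
arm.command_gripper(.024)
arm.movep(b+[0,0,.06],R); arm.move_straight(b,max_speed=.08)
o=arm.get_obs();print(o['t'],o['position'],o['wrist_force'])
arm.command_gripper(0);o=arm.get_obs();print(o['grip_width'],o['wrist_force'])
p=o['position'];
arm.move_straight(b-.112*d,max_speed=.08);o=arm.get_obs();print(o['t'],o['position'],o['wrist_force'])
for k in(.117,.121,.125,.128):
    arm.move_straight(b-k*d,max_speed=.03);o=arm.get_obs();f=o['wrist_force'];print(k,o['position'],(o['position']-p)@d,f,f@d)
    if f@d>32:break
arm.command_gripper(.024);o=arm.get_obs();print(o['t'],o['position'],o['wrist_force'])
x=o['position'];arm.move_straight([x[0],x[1],.26],max_speed=.2);shot('top','top2')
im=cv2.imread('pics/top2.png')[180:300,230:330];cv2.imwrite('pics/c2.png',cv2.resize(im,None,fx=5,fy=5,interpolation=cv2.INTER_CUBIC))
E
```

```text
5.1833 [0.5843 0.0925 0.1435] [ 0.4045  0.1326 -0.151 ]
0.009618082160138056 [-7.216  -2.2722  4.8178]
7.1083 [0.4763 0.0703 0.1435] [13.2908  3.0706 -8.0238]
0.117 [0.4713 0.0692 0.1435] -0.1143343095633901 [11.7744  2.4342 -8.7534] 12.023323140603507
0.121 [0.4674 0.0684 0.1435] -0.11832179833482002 [12.2044  3.2682 -8.3857] 12.610958530683611
0.125 [0.4658 0.068  0.1437] -0.11995223736896378 [ 29.3719   9.7078 -22.4451] 30.717668730276902
0.128 [0.4653 0.0678 0.1439] -0.12051197791510408 [ 48.0278  16.7816 -35.7935] 50.40935871745112
8.65 [0.4597 0.0669 0.1434] [ 6.9433  0.5907 -4.2879]
```

```bash
python3 - <<'E'
from h import *
R=down(11.5)
V=np.load('pics/w1.npz')['V'];print('cam',-V[:3,:3].T@V[:3,3])
p=np.array([.575,.075,.33])
arm.move_straight([.46,.067,.33],max_speed=.3);arm.movep(p,R);shot('wrist','w3');print(arm.get_obs()['t'])
E
```

```text
cam [0.5681 0.1725 0.4124]
10.4
```

View pics/w3.png

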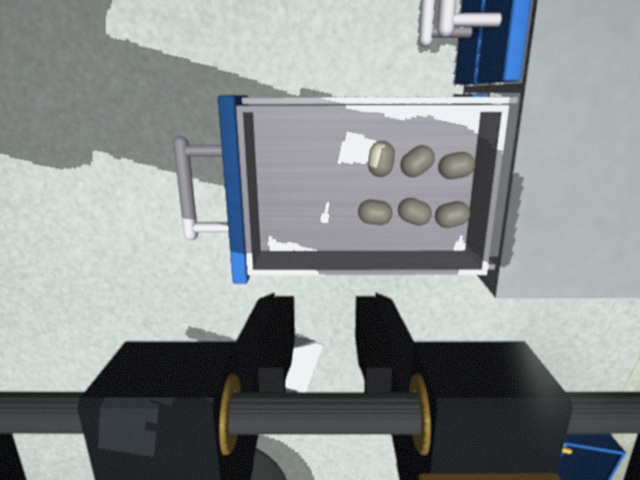

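```bash
python3 - <<'E'
from h import *
b=world('w3',[(181,143),(190,232)],.103).mean(0);print('bar',b, np.degrees(np.arctan2(*np.diff(world('w3',[(190,232),(181,143)],.103),axis=0)[0,:2])))
c=world('w3',[(240,108),(507,100),(490,271),(251,272)],.118);print('outer/inner top corners',c)
s=world('w3',[(381,158),(418,160),(457,165),(375,212),(415,211),(453,213)],.087)
a=np.radians(11.5);ex=np.array([np.cos(a),np.sin(a)]);ey=np.array([-np.sin(a),np.cos(a)])
f=np.array([.4655,.068])+.1385*ex;print('floor',f,b[:2]+.1385*ex)
for q in(s,c):print(np.c_[(q[:,:2]-f)@ex,(q[:,:2]-f)@ey])
print('fl corners',[((w[:2]-f)@ex,(w[:2]-f)@ey) for w in world('w3',[(257,113),(262,252),(472,252)],.076)])
print('scoop in w3')
E
```

```text
bar [0.4693 0.0707 0.103 ] -11.079411772192863
outer/inner top corners [[0.5044 0.138  0.118 ]
 [0.6789 0.1789 0.118 ]
 [0.7081 0.0576 0.118 ]
 [0.529  0.0201 0.118 ]]
floor [0.6012 0.0956] [0.605  0.0983]
[[ 0.0141  0.0228]
 [ 0.0428  0.0213]
 [ 0.0734  0.0175]
 [ 0.0111 -0.0205]
 [ 0.0433 -0.0196]
 [ 0.0741 -0.0213]]
[[-0.0864  0.0609]
 [ 0.0928  0.0661]
 [ 0.0971 -0.0585]
 [-0.0858 -0.0596]]
fl corners [(np.float64(-0.08185370949565997), np.float64(0.055819472880752334)), (np.float64(-0.0835346888893449), np.float64(-0.05941825114977202)), (np.float64(0.09734902191732797), np.float64(-0.059190002938268226))]
scoop in w3
```

```bash
cat >> h.py <<'E'
from scipy.spatial.transform import Rotation as Ro
G=np.array([-.088,0,.056]); TILT=35.
def tool(yaw,pitch,tilt=None):
    "tool rotation when holding scoop at yaw, pitch (mouth down +)"
    t=np.radians(TILT if tilt is None else tilt); c,s=np.cos(t),np.sin(t)
    Rt=np.array([[c,0,s],[0,-1,0],[s,0,-c]])
    return Ro.from_euler('zy',[yaw,pitch],degrees=True).as_matrix()@Rt
def tcp(org,yaw,pitch,ref=(0,0,0),g=G):
    "TCP pose putting scoop-frame point ref at world org"
    Rs=Ro.from_euler('zy',[yaw,pitch],degrees=True).as_matrix(); Rt=tool(yaw,pitch)
    return np.asarray(org)+Rs@(np.asarray(g)-ref)-.045*Rt[:,2],Rt
E
python3 - <<'E'
from h import *
arm.command_gripper(.05)
arm.movep([.43,-.12,.30],tool(-5.5,0,0))
shot('wrist','w4');o=arm.get_obs();print(o['t'],o['qpos'])
LIP=np.array([.04,0,0]);F=np.array([.6056,.0965,.076]);a=11.5
ex=np.array([np.cos(np.radians(a)),np.sin(np.radians(a)),0])
print(arm.ik(*tcp([.564,-.140,0],-5.5,0)))
for x,p in((-.012,32),(.086,1)):print(arm.ik(*tcp(F+x*ex,a,p,LIP)))
for yaw in(-60,-35,0,20):
  for p in(-20,30,60): 
    d=np.array([np.cos(np.radians(yaw)),np.sin(np.radians(yaw)),0]); print(yaw,p,arm.ik(*tcp(np.array([.524,-.347,.175])-.03*d,yaw,p,LIP)))
E
```

```text
12.275 [-30.6411   8.0952  98.6432   0.0053  73.2427  64.7544]
[-37.5375  23.4475 125.4406  88.6855  17.7189 -25.7601]
[-8.425  19.7618 94.2255  7.5835 64.744  68.8088]
[ -7.1568  20.4046 110.2964  32.6755  19.6666  43.3398]
-60 -20 [-39.0049   1.6459 127.3734 -35.5325   3.9524 151.117 ]
-60 30 [-23.2813  19.9597  88.5468 -33.2418  71.5521 129.4965]
-60 60 [-18.4952  38.8861  65.1019 -41.7062 102.0591 115.8145]
-35 -20 [-64.2285   0.5459 134.5378  90.2211  30.4549 -12.7773]
-35 30 [-36.7227  11.1177  93.7836 -17.0968  64.4774  89.0587]
-35 60 [-27.3131  31.8369  66.0971 -31.0841  98.9363  87.0215]
0 -20 [-81.865   15.1889 120.0592  68.3731  60.729  -36.9683]
0 30 [-54.4237  16.5324  83.3369   4.1679  77.2496  34.7583]
0 60 [-41.0696  36.8862  51.9709 -17.1491 109.6718  45.7687]
20 -20 [-81.5789  24.6375 104.2239  57.9433  72.1874 -43.8078]
20 30 [-58.7573  27.3365  69.1278   8.6679  91.5456  13.9361]
20 60 [-46.4233  48.171   34.255  -12.7623 123.8476  25.012 ]
```

View pics/w4.png

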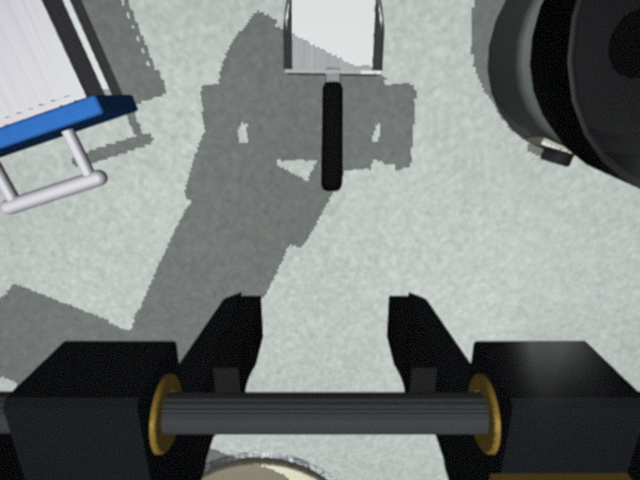

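```bash
sed -i 's/TILT=35./TILT=15./' h.py; python3 - <<'E'
from h import *
print('back top',world('w4',[(286,71),(382,72)],.036).mean(0),world('w4',[(286,71),(382,72)],.036))
h=world('w4',[(331.5,188),(333.5,84)],.08);h[1]=world('w4',[(333.5,84)],.042)[0];print('handle',h,np.degrees(np.arctan2(*(h[1]-h[0])[[1,0]])))
print(world('w4',[(332,180),(332.5,150),(333,120),(333,90)]))
LIP=np.array([.04,0,0]);F=np.array([.6056,.0965,.076]);a=11.5
ex=np.array([np.cos(np.radians(a)),np.sin(np.radians(a)),0])
print(arm.ik(*tcp([.564,-.140,0],-5.5,0)))
for x,p in((-.012,32),(.013,14),(.086,1),(.086,-20)):print(arm.ik(*tcp(F+x*ex,a,p,LIP)))
for yaw in(-60,-35,0):
  for p in(-20,30,60): 
    d=np.array([np.cos(np.radians(yaw)),np.sin(np.radians(yaw)),0]); print(yaw,p,arm.ik(*tcp(np.array([.524,-.347,.175])-.03*d,yaw,p,LIP)))
E
```

```text
back top [ 0.5303 -0.1352  0.036 ] [[ 0.5342 -0.0981  0.036 ]
 [ 0.5264 -0.1724  0.036 ]]
handle [[ 0.4482 -0.1252  0.08  ]
 [ 0.521  -0.1339  0.042 ]] -6.788760436877471
[[ 0.4546 -0.1261  0.082 ]
 [ 0.4747 -0.1285  0.0708]
 [ 0.4953 -0.1309  0.0583]
 [ 0.5167 -0.133   0.0462]]
[-32.252   24.8607 113.3712  13.8921  29.0279  51.8353]
[-5.8683 29.6284 80.6919  1.204  87.1718 73.2189]
[-6.2122 21.917  95.7729  3.419  61.9649 71.0531]
[-4.512  25.1147 96.6601  5.6942 44.9223 70.4494]
[ -5.4752  24.6941 114.5213  43.4919   8.8282  31.207 ]
-60 -20 [-44.6553   2.84   117.8314  17.6169  31.5186  94.8893]
-60 30 [-27.0679  26.9998  76.4825 -21.6164  90.6799 121.9504]
-60 60 [-22.046   47.65    51.5951 -35.8402 121.8333 112.9585]
-35 -20 [-60.3321   2.1473 122.2958  39.5936  37.353   38.027 ]
-35 30 [-35.927   21.1379  80.5965 -17.223   87.7288  88.9426]
-35 60 [-28.1289  42.6712  52.9341 -33.4509 120.4235  84.4015]
0 -20 [-73.6098  12.0953 112.7511  43.5035  53.0675  -9.9437]
0 30 [-47.8923  24.7837  72.8125 -11.0814  92.5411  42.5998]
0 60 [-37.642   46.883   41.1876 -32.1214 125.6905  41.2767]
```

```bash
python3 - <<'E'
from h import *
P,R=tcp([.5675,-.1385,0],-6.2,0)
arm.movep(P-.1*R[:,2],R);arm.move_straight(P,R,max_speed=.1)
o=arm.get_obs();print(o['t'],o['position']-P,o['wrist_force'])
arm.command_gripper(0);o=arm.get_obs();print(o['grip_width'],o['wrist_force'])
arm.move_straight(P+[0,0,.17],R,max_speed=.12);arm.dwell(.2);o=arm.get_obs();print(o['t'],o['grip_width'],o['wrist_force'],o['moment'])
shot('wrist','w5');shot('top','top5')
E
```

```text
14.0 [ 0.0002 -0.0001  0.0005] [-0.3469 -0.2273 -0.9965]
0.015470003563327093 [-0.073  -0.3814  0.9767]
16.375 0.015964774186448576 [ 0.2424  0.3499 -1.4774] [0.0417 0.2595 0.0038]
```

View pics/w5.png

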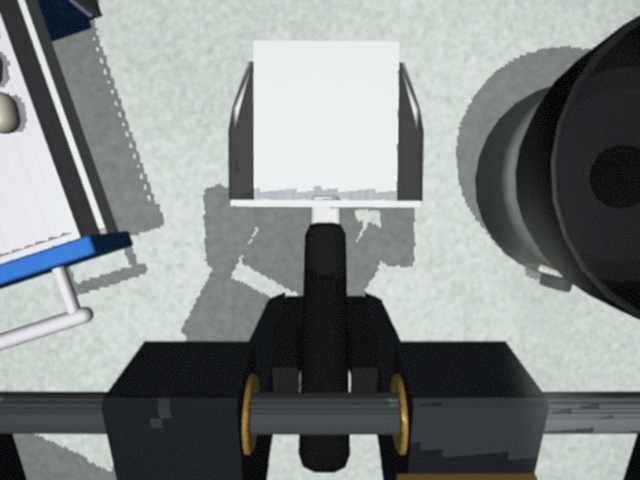

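```bash
cat >> h.py <<'E'
def inscoop(tag,pts,P,yaw,pitch):
    Rs=Ro.from_euler('zy',[yaw,pitch],degrees=True).as_matrix(); Rt=tool(yaw,pitch)
    org=np.asarray(P)+.045*Rt[:,2]-Rs@G
    return (world(tag,pts)-org)@Rs
E
python3 - <<'E'
from h import *
o=arm.get_obs();R=o['orientation']
print(inscoop('w5',[(260,47),(326,47),(393,47),(270,110),(380,110),(270,180),(380,180),(326,200),(326,204)],o['position'],-6.2,0))
print(np.degrees(Ro.from_matrix(R.T@tool(-6.2,0)).as_rotvec()))
E
```

```text
[[ 0.0358  0.0316  0.0015]
 [ 0.0358  0.0008  0.0013]
 [ 0.0357 -0.0305  0.0014]
 [ 0.0067  0.0271  0.0019]
 [ 0.0066 -0.0246  0.0021]
 [-0.0261  0.0274  0.0024]
 [-0.0261 -0.0248  0.0021]
 [-0.036   0.0009  0.0324]
 [-0.0376  0.0009  0.0364]]
[-0.0074  0.0193 -0.0027]
```

```bash
cat >> h.py <<'E'
LIP=np.array([.04,0,0]);F=np.array([.6056,.0965,.076]);A=11.5
ex=np.array([np.cos(np.radians(A)),np.sin(np.radians(A)),0]);ey=np.array([-ex[1],ex[0],0])
def lip(x,z,p,y=-.001,sp=.06,mv=True):
    P,R=tcp(F+x*ex+y*ey+[0,0,z],A,p,LIP)
    if mv: arm.move_straight(P,R,max_speed=sp)
    return P,R
E
python3 - <<'E'
from h import *
P,R=lip(-.012,.10,32,mv=False);arm.movep(P,R)
lip(-.012,.012,32,sp=.1);lip(-.012,.0015,32,sp=.03)
o=arm.get_obs();f0=o['wrist_force'];print(o['t'],f0)
xs=np.r_[np.linspace(-.012,.013,6)[1:],np.linspace(.013,.084,10)[1:]]
for x in xs:
    p=np.interp(x,[-.012,.013,.040,.060,.084],[32,14,10,3,0])
    lip(x,.0015,p,sp=.05)
    f=arm.get_obs()['wrist_force'];print(round(x,3),round(p,1),f, f@ex)
    if -f@ex>15: break
o=arm.get_obs();print(o['t'],o['position']);shot('wrist','w6')
E
```

```text
18.8583 [ 1.4715 -0.4854 -0.3419]
-0.007 28.4 [-0.3057  1.3966 -0.8093] -0.021111126628454754
-0.002 24.8 [-1.2021  1.0614 -0.2079] -0.9663464156186485
0.003 21.2 [-0.395   0.4561 -1.5933] -0.2961608780359073
0.008 17.6 [ 0.5454  0.7394 -0.373 ] 0.6818569468944886
0.013 14.0 [ 0.1422 -1.0929 -1.2692] -0.07850098362043956
0.021 12.8 [-0.9472  0.1956 -1.5383] -0.8892099156485002
0.029 11.7 [-0.5602  0.2537 -0.9786] -0.4983550890868841
0.037 10.5 [-0.3704 -0.7648 -1.3302] -0.5154915300859603
0.045 8.4 [-0.3178  0.291  -1.898 ] -0.2534129176515651
0.052 5.6 [-0.2239  0.1264 -2.164 ] -0.19420127384018387
0.06 3.0 [-1.3283  0.5827 -1.5781] -1.185503199926218
0.068 2.0 [ 0.5304  0.4398 -1.9385] 0.607435235270313
0.076 1.0 [-0.0003 -0.184  -1.5951] -0.03702749643330479
0.084 0.0 [-4.1719 -0.4269 -0.3203] -4.173244060078905
22.7917 [0.551  0.0846 0.1766]
```

View pics/w6.png

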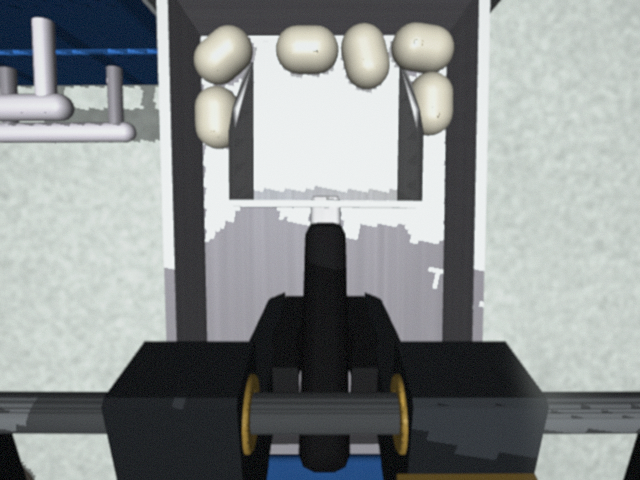

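```bash
python3 - <<'E'
from h import *
x=.084
while x<.092:
    x+=.0015; lip(x,.0015,0,sp=.03); f=arm.get_obs()['wrist_force']; print(round(x,4),f)
    if -f@ex>9: break
for p in(4,8,12): lip(x-.001,.002+.077*np.sin(np.radians(p)),-p,sp=.04)
arm.dwell(.3)
o=arm.get_obs();print(o['t'],o['position'],x);shot('wrist','w7')
E
```

```text
0.0855 [-9.7042  0.3203  2.4406]
24.4333 [0.5344 0.0844 0.1632] 0.0855
```

View pics/w7.png

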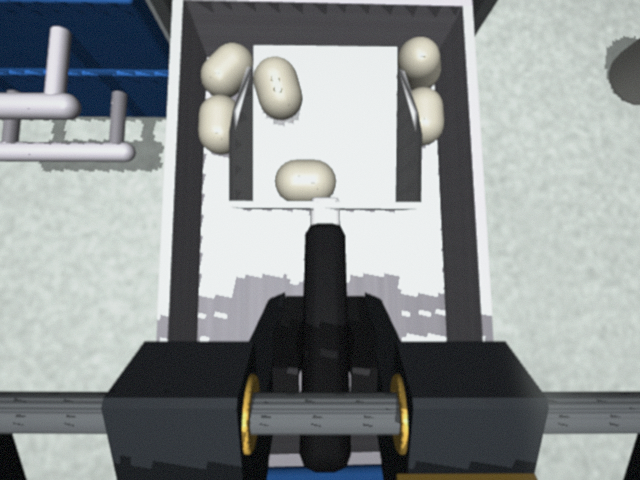

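```bash
cat >> h.py <<'E'
B=np.array([.524,-.347,0])
def pourpose(yaw,pitch,z,back=.035):
    d=np.array([np.cos(np.radians(yaw)),np.sin(np.radians(yaw)),0]); return tcp(B-back*d+[0,0,z],yaw,pitch,LIP)
def carry(yaw,pitch=-9,n=24,start=None):
    "joint list from drawer to bowl: lip position and yaw interpolated, pitch const"
    s0=F+.07*ex+[0,0,.14]; d=np.array([np.cos(np.radians(yaw)),np.sin(np.radians(yaw)),0]); s1=B-.035*d+[0,0,.21]
    return [tcp(s0+(s1-s0)*k,A+(yaw-A)*k,pitch,LIP) for k in np.linspace(0,1,n+1)]
E
python3 - <<'E'
from h import *
for pitch in(-12,-8,-5):
  for yaw in(-60,-40,-20,0):
    Q=[arm.ik(*c) for c in carry(yaw,pitch)]
    if any(q is None for q in Q): print(pitch,yaw,'none');continue
    Q=np.array(Q);print(pitch,yaw,Q[0],Q[-1],np.abs(np.diff(Q,axis=0)).max(0))
for yaw in(-60,-40,-20,0):
  print(yaw,[arm.ik(*pourpose(yaw,p,.14)) is not None for p in(0,15,30,45,55)])
E
```

```text
-12 -60 [ -5.7161   9.6706 102.3332   8.2599  41.9601  67.5926] [-40.7697   1.8519 109.0765   3.5182  45.8775 108.6815] [1.567  1.2044 1.5377 0.2699 0.5778 1.9092]
-12 -40 [ -5.7161   9.6706 102.3332   8.2599  41.9601  67.5926] [-53.0236  -1.1491 113.7735  17.2921  46.4132  68.351 ] [2.1631 1.2629 1.5926 0.5144 0.3717 0.5129]
-12 -20 [ -5.7161   9.6706 102.3332   8.2599  41.9601  67.5926] [-64.0235   1.2926 112.4344  26.6275  52.5118  32.6866] [2.7022 1.2994 1.6202 1.0541 0.6691 1.8344]
-12 0 [ -5.7161   9.6706 102.3332   8.2599  41.9601  67.5926] [-70.2378   8.0241 105.4009  29.4552  60.3257   6.3404] [3.0688 1.3088 1.6144 1.5242 1.0211 3.2287]
-8 -60 [-5.5002 10.8059 98.397   6.7577 48.6398 69.3123] [-39.0379   3.4553 105.8233  -0.6469  50.5328 112.2022] [1.4939 1.214  1.5514 0.3458 0.4669 1.9871]
-8 -40 [-5.5002 10.8059 98.397   6.7577 48.6398 69.3123] [-50.798   -0.0449 110.5521  11.3712  50.0593  74.0634] [2.059  1.2675 1.6064 0.2764 0.3536 0.5174]
-8 -20 [-5.5002 10.8059 98.397   6.7577 48.6398 69.3123] [-61.657    1.8444 109.3514  20.5812  55.0859  38.8754] [2.5829 1.2987 1.63
[... 243 characters left out ...]
904   4.7798 103.359   -3.2949  54.0826 114.2975] [1.4434 1.2198 1.5659 0.421  0.4827 2.0229]
-5 -40 [-5.3405 11.8647 95.3343  5.9014 53.5736 70.3256] [-49.1645   0.959  108.0931   7.5055  53.0191  77.6877] [1.9835 1.27   1.6214 0.1273 0.3839 0.6103]
-5 -20 [-5.3405 11.8647 95.3343  5.9014 53.5736 70.3256] [-59.8777   2.4724 106.9728  16.4225  57.3181  43.0447] [2.4945 1.2977 1.6489 0.5416 0.3089 1.3904]
-5 0 [-5.3405 11.8647 95.3343  5.9014 53.5736 70.3256] [-66.4231   8.6309 100.2491  20.3562  64.3093  15.7735] [2.8454 1.2981 1.6425 0.873  0.6516 2.6729]
-60 [True, True, True, True, True]
-40 [True, True, True, True, True]
-20 [True, True, True, True, True]
0 [True, True, True, True, True]
```

```bash
cat >> h.py <<'E'
def trip(yaw=-40,p0=-12,tag='w8'):
    C=carry(yaw,p0,2)
    arm.move_straight(*C[0],max_speed=.15)
    o=arm.get_obs();print('lift',o['t'],o['wrist_force']);shot('wrist',tag)
    arm.move_straight(*C[1],max_speed=.25);arm.move_straight(*C[2],max_speed=.25)
    for p,z in((0,.16),(15,.142),(30,.14),(42,.14),(52,.142)):arm.move_straight(*pourpose(yaw,p,z),max_speed=.12)
    arm.dwell(.4);shot('wrist',tag+'p');shot('top',tag+'t')
    P,R=pourpose(yaw,20,.20);arm.move_straight(P,R,max_speed=.2);print(arm.get_obs()['t'])
E
python3 - <<'E'
from h import *
lip(.083,.06,-12,sp=.1)
trip()
a=cv2.imread('pics/w8.png');b=cv2.imread('pics/w8p.png');c=cv2.imread('pics/w8t.png')[200:340,400:560]
cv2.imwrite('pics/m8.png',np.hstack([cv2.resize(a,(300,225)),cv2.resize(b,(300,225)),cv2.resize(c,(200,225))]))
E
```

```text
lift 25.7417 [ 0.9827 -0.708  -1.7828]
30.75
```

View pics/m8.png

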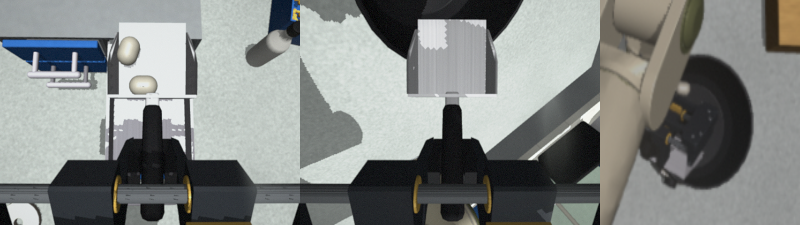

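```bash
cat >> h.py <<'E'
def cloud(tag):
    v,u=np.mgrid[0:480,0:640];f=np.load(f'pics/{tag}.npz');V=f['V'];d=f['d'].ravel()
    n=cv2.undistortPoints(np.stack([u.ravel(),v.ravel()],1).astype(float).reshape(-1,1,2),f['K'],f['dist'])[:,0]
    c=np.stack([n[:,0]*d,-n[:,1]*d,-d],1); return (c-V[:3,3])@V[:3,:3]
E
python3 - <<'E'
from h import *
shot('top','t9');W=cloud('t9').reshape(480,640,3)
L=np.stack([(W-F)@ex,(W-F)@ey,W[...,2]-.076],-1)
m=(abs(L[...,0])<.086)&(abs(L[...,1])<.056)&(L[...,2]>.008)&(L[...,2]<.03)
n,lab,st,_=cv2.connectedComponentsWithStats(m.astype(np.uint8),connectivity=4)
for i in range(1,n):
    if st[i,4]>5: print('drawer',st[i,4],L[lab==i].mean(0),L[lab==i].min(0),L[lab==i].max(0))
r=np.hypot(W[...,0]-B[0],W[...,1]-B[1]);m=(r<.075)&(W[...,2]>.05)&(W[...,2]<.12)
im=np.load('pics/t9.npz')['im'].astype(int);mm=m&(im.min(-1)>90)
n,lab,st,_=cv2.connectedComponentsWithStats(mm.astype(np.uint8))
for i in range(1,n):
    if st[i,4]>5: print('bowl',st[i,4],W[lab==i].mean(0)-B,im[lab==i].mean(0))
E
```

```text
drawer 342 [0.0683 0.0136 0.0177] [ 0.0316 -0.0554  0.008 ] [0.0855 0.0559 0.0296]
drawer 77 [ 0.0497 -0.0481  0.0179] [ 0.0375 -0.0559  0.0101] [ 0.065  -0.0396  0.0256]
bowl 71 [0.0549 0.0167 0.0846] [140.9014 135.3803 127.5352]
bowl 72 [0.0353 0.0285 0.0843] [142.0833 136.7778 128.8611]
```

```bash
python3 - <<'E'
from h import *
Y=.0172
P,R=lip(.014,.09,18,Y,mv=False);C=carry(-40,0,2)
arm.move_straight(*C[1],max_speed=.3);arm.move_straight(P,R,max_speed=.3)
lip(.014,.010,18,Y,sp=.12);lip(.014,.0015,16,Y,sp=.04);print(arm.get_obs()['t'],arm.get_obs()['wrist_force'])
for x in np.linspace(.014,.084,10)[1:]:
    lip(x,.0015,np.interp(x,[.014,.040,.060,.084],[15,9,3,0]),Y,sp=.06)
    f=arm.get_obs()['wrist_force'];print(round(x,3),f@ex,f@ey,f[2])
    if -f@ex>11:break
while x<.087:
    x+=.0015; lip(x,.0015,0,Y,sp=.03); f=arm.get_obs()['wrist_force']; print(round(x,4),f@ex)
    if -f@ex>9: break
for p in(4,8,12): lip(x-.001,.002+.077*np.sin(np.radians(p)),-p,Y,sp=.04)
arm.dwell(.2);print(arm.get_obs()['t']);shot('wrist','w10')
E
```

```text
33.5417 [-0.0569 -0.4765 -0.9836]
0.022 0.8294619424908486 0.5746167938506056 -0.7711746245841709
0.03 -0.8211031117745576 -0.9666659475244782 -0.2422048520192967
0.037 -0.4053656127155989 -0.03959528605536704 -0.1327554120217843
0.045 0.4263280947028892 -0.03861928739714776 -0.6283549746652056
0.053 -0.17810300286932731 0.29220603179093235 -0.6289870132123716
0.061 0.25799496111968795 0.6518147397088999 -0.6091049988021698
0.068 -0.30966759426679785 -0.34386228201926683 -0.4752738414316159
0.076 -0.02494718488826968 0.16113268361411315 -1.3895995056133659
0.084 0.1515603425798993 0.3299428642817232 -1.1510706835047775
0.0855 -0.8269412824144253
0.087 -1.0852793751197263
37.5667
```

View pics/w10.png

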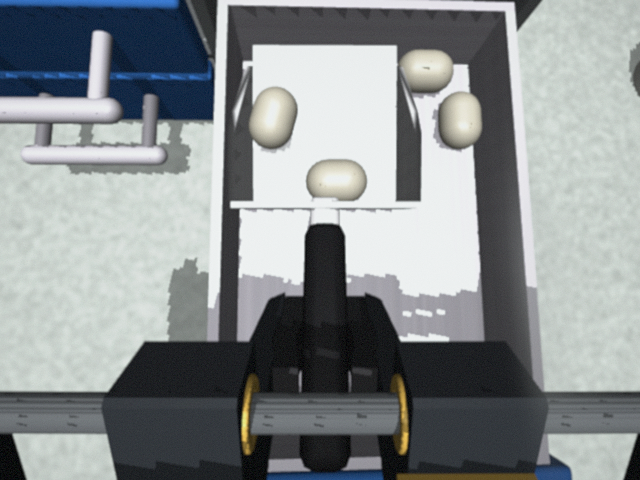

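```bash
python3 - <<'E'
from h import *
lip(.083,.06,-12,.0172,sp=.1)
trip(tag='w11')
P,R=tcp([.5675,-.1385,.001],-6.2,0)
arm.move_straight(P+[0,0,.13],R,max_speed=.25);shot('wrist','w12')
o=arm.get_obs();print(inscoop('w12',[(326,47),(270,110),(380,110),(326,180)],o['position'],-6.2,0))
arm.move_straight(P+[0,0,.01],R,max_speed=.15);arm.move_straight(P,R,max_speed=.03)
o=arm.get_obs();print(o['t'],o['wrist_force'])
arm.command_gripper(.05)
arm.move_straight(P-.13*R[:,2],R,max_speed=.15);arm.movep([.30,-.10,.36],tool(-6.2,0,0))
print(arm.get_obs()['t']);shot('top','t13');shot('side','s13')
W=cloud('t13').reshape(480,640,3);im=np.load('pics/t13.npz')['im'].astype(int)
r=np.hypot(W[...,0]-B[0],W[...,1]-B[1]);m=(r<.08)&(W[...,2]>.05)&(W[...,2]<.125)&(im.min(-1)>90)
n,lab,st,_=cv2.connectedComponentsWithStats(m.astype(np.uint8))
for i in range(1,n):
    if st[i,4]>5: print('bowl',st[i,4],W[lab==i].mean(0)-B)
a=cv2.imread('pics/t13.png')[160:360,230:550];b=cv2.imread('pics/s13.png')[150:330,200:480]
cv2.imwrite('pics/m13.png',np.vstack([cv2.resize(a,(560,350),interpolation=3),cv2.resize(b,(560,240),interpolation=3)]))
E
```

```text
lift 38.8917 [-0.5999 -0.6542 -1.7809]
43.9
[[ 0.036   0.0009  0.0003]
 [ 0.0066  0.0272  0.0015]
 [ 0.0068 -0.0246  0.0007]
 [-0.0261  0.0009  0.0013]]
46.2167 [-0.5104 -0.886   0.5498]
48.7083
bowl 204 [0.0371 0.0248 0.0844]
bowl 67 [-0.0301 -0.0367  0.0839]
```

View pics/m13.png

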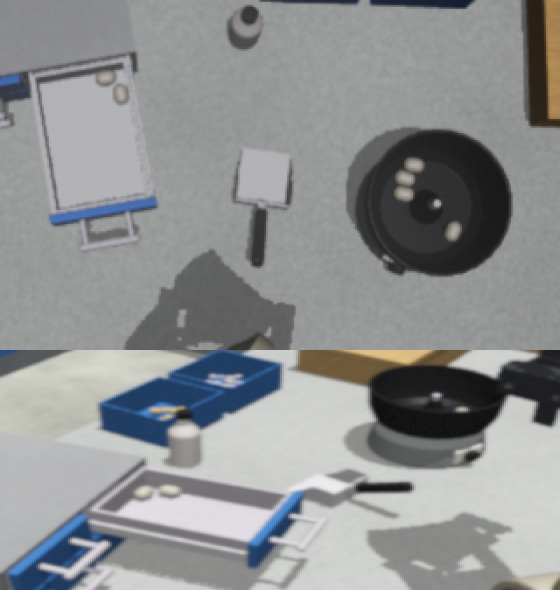

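The picture shows four stones in the bowl (two at the left rear, one beside them and one at the right front), and two in the drawer. The scoop lies flat on the bench and the arm is clear, so I'm handing the job in.

```bash
python3 -c "
from bench import arm
arm.dwell(.3);arm.job_done();print(arm.get_obs()['t'])"
```

```text
the job is handed in; nothing more can be done
the job is handed in; nothing more can be done
```

The job is done and handed in at about 49 s of the 72 s allowed. Four stones are in the tumbler's bowl and the other two are still in the drawer.

- **Drawer:** I pulled it about 120 mm by its bar until the force rose against the stop. The two later scooping passes met at most about 10 N, below the roughly 16 N it takes to slide it.
- **Stones:** I used the scoop only. The first pass caught just two stones because the others slid aside, so I made a second pass along the left wall for two more.
- **Scoop:** I laid it back at its original spot, right way up, and let go.

**Last checks:**
- The final top and side pictures show four stones in the bowl, two in the drawer, none spilled, and the scoop flat on the bench with the gripper clear.
- The depth check of the bowl found only two blobs. One was three touching stones merged together, so the count of four comes from the picture.
- The oil bottle looks unmoved in the final picture. I did not check the hone and the wheel there, since they were outside the crop, but the arm never worked near them.

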